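# Join a printed hinged case with its hinge pin

## Task

Slide the loose half of the printed case along the press nest until its hinge knuckle stands in line between the two knuckles of the fixed half, up against its stop and without ramming it. Then take the long hinge pin out of the wooden stand and push it down through the knuckles, firmly past the spring catch but without bottoming out the sprung nest, until its head sits fully down on the top knuckle. Let go, and leave the other two fasteners and the things lying about where they are.

Things in the scene. Friction and masses are not known exactly. Their poses are not given: they have to be found in the camera images.
- nest: Press nest fixed to the table: aluminium tray 94 mm (x) by 262 mm (y), 34 mm tall, origin at centre of underside. In it a sprung black platform, top face 40 mm above the table. On that stand the halves of a grey printed case, each 70 mm long (y), 28 deep (x), 54 tall, walls 4 mm, opened flat, open sides to -x. The fixed half lies to -y of the hinge axis, the sliding half to +y of it.
- platform (a joint): How far the sprung platform, with both case halves, has sunk, in m: 0 at rest, grows downward. Begins to sink at about 1.5 N of downward push, then yields 1 mm per 1 N (8 N: 6.5 mm, 14 N: 12.5 mm, 20 N: 18.5 mm); springs back when let go. Past 19 mm counts as bottomed out; hard end at 22 mm.
- hinge_mouth (a point): Vertical hinge axis (nest x 0, y -29 mm) at the top face of the top knuckle, 94 mm above the table at rest; sinks with the platform. Axes as the nest's. Knuckles are tubes, 22 mm outside, 11.5 mm inside: the fixed half's reach from 0 to 17 and 34 to 54 mm below this point, the sliding half's fits between, 17.5 to 33.5 mm.
- catch (a point): Hinge axis 39 mm below hinge_mouth, in the bottom knuckle, where a spring ball catch sticks into the bore. The pin's nose meets it with the head still about 10 mm above the top knuckle; from there on the pin drags harder and harder, up to 6 to 10 N of downward push, all the way home, and does not fall in by itself.
- cover (a joint): How far the sliding case half stands out of line, in m: 0 against its stop, with its knuckle in line; it grows along nest +y, at most 0.060. It slides with about 2.5 N of friction and stays where it is left. Within about 2 mm of the stop the pin's tapered nose still draws it in.
- cover_end (a point): Centre of the outer end face (nest +y end) of the sliding case half: upright face 28 mm (x) by 54 mm (z), square to nest y; the point is 27 mm above the platform and 14 mm to nest +x of the hinge axis. Push it towards nest -y.
- pin: The hinge pin: bright steel, upright, nose down in one of the stand's bores. Shank 10 mm thick, 52 mm long, its lowest 10 mm tapering to 5 mm; on top a round grip head 16 mm wide, 20 mm tall. 25 to 50 g. Origin at the nose tip, z up along the pin. The tallest fastener: the underside of its head is 20 mm clear of the stand, the shank showing below.
- pin_collar (a point): On the pin's axis at the underside of its head, 52 mm above the nose tip; it meets hinge_mouth when the pin is home.
- stand: Wooden pin stand fixed to the table: block 150 mm (x) by 44 mm (y) by 42 mm tall with three upright bores 12.5 mm in diameter and 32 mm deep in a row along x at -46, 0 and +46 mm. Origin at the centre of its underside. Each bore holds one fastener, in any order.
- short_pin: Too short a pin, not to be used: bright steel, shank 36 mm, round head 16 mm wide and 12 mm tall, standing just 4 mm clear of the stand. Origin at its nose tip.
- bolt: A dark bolt, not to be used: shank 36 mm, wide flat head 26 mm across and 8 mm tall, 4 mm clear of the stand. Origin at its nose tip.
- screwdriver: Screwdriver lying on the table beyond the nest; bystander.
- scraper: Print scraper with wooden handle, 200 mm, lying on the table on the robot's side; bystander.
- glue: White glue bottle, 44 mm wide, 110 mm tall, standing beyond the nest and stand; bystander.
- gear: White printed gear lying flat, 60 mm across, 10 mm thick, on the robot's side of the nest; bystander.
- limb: Red and black printed robot limb, about 140 mm long, 24 mm tall, lying flat on the robot's side at the left; bystander.

How it is judged:
By the outcome, as a careful person would: the job done as asked, in the order asked, and still so for the second after the job is handed in, with the robot touching nothing.
It also fails if it takes over 61 s, if anything falls off the work surface, if the arm or the gripper's body presses on something with over 40 N, if the wrist force passes 120 N, or if a joint passes its speed limit or range.

## Robot

A 7-joint arm with a two-finger parallel gripper is mounted at the origin on the work surface. World frame = base frame: x ahead of the robot, y to its left, z up, the work surface at z = 0. Lengths are in m, angles in degrees, forces in N, time in s.
With the tool pointing down it reaches from about 0.4 to 0.875 m from the base axis. Payload 6.5 kg.
Tool frame: the origin (TCP) lies between the finger pads; the fingertips stand 11 mm ahead of it and the grasp point (between the pads) lies 8 mm behind it; z points along the fingers, x is the direction in which the jaws open and shut, and the axes are right-handed (so a half turn about z gives the same grasp; the last joint's range is limited). The gripper opens to 85 mm and grips with 20 to 120 N. Pads are 22 mm wide; open, the fingers measure 114 mm over their backs; the gripper's body (76 mm by 85 mm) begins 54 mm behind the grasp point. The pads swing forward as they close: fully open they stand 13 mm farther back than shut.
Start: joints at [70.921, 30.733, -0.252, 88.115, 0.149, 61.152, -4.079], TCP at [0.171, -0.627, 0.242] pointing down, gripper open.
Joint ranges: [-154.64, 154.64], [-21.42, 123.67], [-72.66, 72.17], [13.99, 137.28], [-74.86, 254.86], [10.95, 109.41], [-158.01, 158.01]. Speed limits (degrees/s): [136.94, 136.94, 180, 180, 180, 180, 180].

## Interface

Orientations are given as a 3x3 rotation matrix whose columns are the frame's x, y, z axes.
In Python, from station import move_pose, servo_line, goto_joints, command_gripper, sleep, ik, grab_frame, camera_params, Unreachable, hand_in, get_time, get_joint_positions, get_dq, get_joint_efforts, get_tcp_pos, get_ee_rot, get_ft_force, get_ft_torque, get_gripper_width gives the robot as it stands. Calls block until the motion is done:
- move_pose(position, orientation): joint-space move of the TCP to a pose.
- servo_line(position, frame=None, velocity=0.15, stop_force=None): straight line of the TCP; frame=None keeps the orientation; velocity is the mean speed in m/s. With stop_force (N) it stops when the force on the tool has changed by that much, and returns True; else False.
- goto_joints(angles): joint-space move.
- command_gripper(opening): finger opening in m; the grip force is fixed at half the most; returns when the fingers have stopped.
- sleep(seconds).
- ik(position, orientation): joint angles nearest the present ones, or None.
- grab_frame(name): name is "scene" or "top"; returns (picture, depth): 480x640x3 uint8, blue, green, red; 480x640 float32, m along the optical axis (not along the pixel's ray), 0 where there is no reading.
- camera_params(name): a dict with "fx", "fy", "cx", "cy" (pixels), "camera_from_world" (4x4, takes a point from world to camera coordinates). Camera axes: x right, y down, z forward; pixel columns grow to the right and rows downward; lengths in m; the calibration is good to about 2 mm. A picture is of the moment at which its call begins. camera_params takes no time and is no camera call.
A pose or a line that the arm cannot do raises Unreachable and nothing moves.
- hand_in(): hands the job in, once; it reports no verdict.
Readings, each from a call of its own:
- get_time(): time.
- get_joint_positions(): joint angles.
- get_dq(): joint speeds.
- get_joint_efforts(): joint torques, N m.
- get_tcp_pos(): TCP position.
- get_ee_rot(): TCP orientation.
- get_ft_force(): force on the tool from outside, world axes, zero at the start.
- get_ft_torque(): the same for the moment, N m.
- get_gripper_width(): finger opening in m.
Only numpy, scipy, OpenCV 4.12 (cv2) and the standard library are available. Lean on these libraries where they do the work, as an engineer would, in place of code of your own. Each camera call takes 0.05 s, during which the arm holds its last target. There are 200 camera calls.

## Working session

There is one attempt and no reset: what is moved stays moved. The work goes in short steps, each a Python script; the robot and the scene stay as the last script left them, time stands still between calls to the robot, and variables do not carry over. Pictures are saved under pics/ and viewed, about 8 in all and at most 12, crops included, and the job is handed in when it is done.

```bash
mkdir -p pics; ls; python3 - <<'E'
from station import *
import cv2,numpy as np
for n in("scene","top"):
    p,d=grab_frame(n); cv2.imwrite(f"pics/{n}0.png",p); np.savez(f"{n}0.npz",p=p,d=d)
    c=camera_params(n); print(n,c["fx"],c["cx"],c["cy"]); print(np.round(c["camera_from_world"],3)); print((d>0).mean())
print(get_time(),get_ee_rot(),get_ft_force())
E
```

```text
pics
scene 528.5911217542348 320.62839143161847 247.6063456496453
[[ 0.383  0.924  0.01  -0.236]
 [ 0.733 -0.297 -0.612 -0.32 ]
 [-0.562  0.241 -0.791  1.333]
 [ 0.     0.     0.     1.   ]]
0.9957877604166666
top 493.40741221074893 314.73724110794086 246.23264656128322
[[-0.006 -1.    -0.007  0.023]
 [-0.995  0.007 -0.098  0.546]
 [ 0.098  0.007 -0.995  1.112]
 [ 0.     0.     0.     1.   ]]
0.996201171875
0.1 [[ 2.63726374e-01 -9.64597377e-01 -5.48301881e-04]
 [-9.64596287e-01 -2.63726905e-01  1.45724711e-03]
 [-1.55025869e-03  1.44575462e-04 -9.99998788e-01]] [ 0.10330422 -0.42500822  0.22200999]
```

View pics/top0.png

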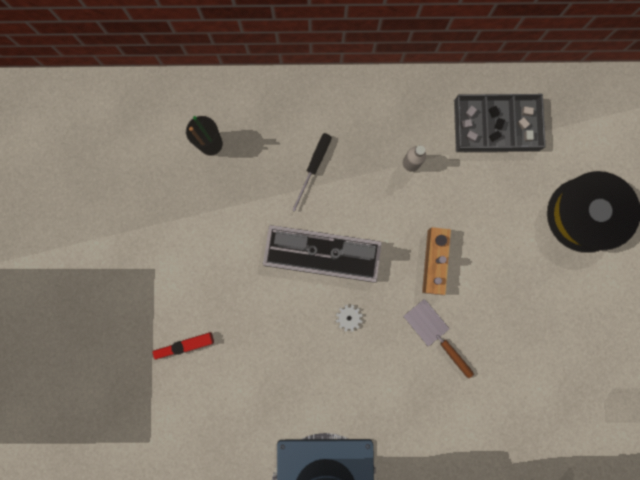

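View pics/scene0.png

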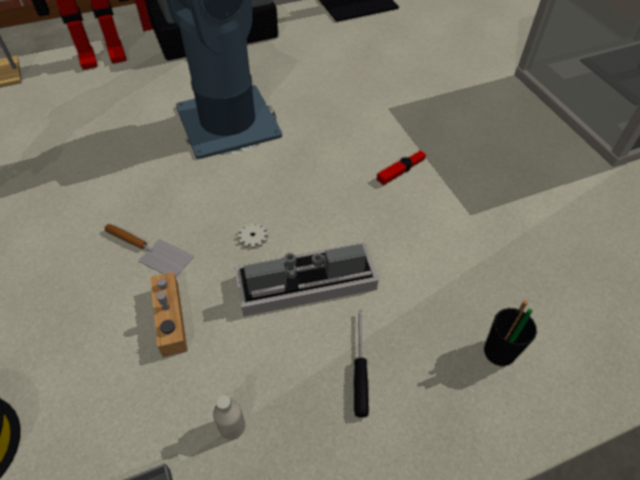

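The top view shows the nest (rect 266–380, 228–280), with the fixed half on the right (knuckle about (336,253)) and the sliding half on the left (knuckle about (312,250)). The stand is at (438,261), with the bolt at its top end and two pins at (442,260) and (438,281). Next I'll measure with rays and depth.

```bash
cat > h.py <<'E'
import numpy as np,cv2
from station import *
def world(n,d):
    c=camera_params(n); T=np.linalg.inv(c["camera_from_world"])
    v,u=np.mgrid[:480,:640]
    P=np.stack([(u-c["cx"])/c["fx"]*d,(v-c["cy"])/c["fy"]*d,d],-1)
    return P@T[:3,:3].T+T[:3,3]
def cast(n,u,v,z):
    c=camera_params(n); T=np.linalg.inv(c["camera_from_world"])
    r=T[:3,:3]@[(u-c["cx"])/c["fx"],(v-c["cy"])/c["fy"],1]; o=T[:3,3]
    return o+r*(z-o[2])/r[2]
def proj(n,p):
    c=camera_params(n); q=c["camera_from_world"]@np.r_[p,1]
    return q[0]/q[2]*c["fx"]+c["cx"],q[1]/q[2]*c["fy"]+c["cy"]
E
python3 - <<'E'
from h import *
for n in("top","scene"):
    f=np.load(n+"0.npz");p,d=f["p"],f["d"];W=world(n,d)
    hsv=cv2.cvtColor(p,cv2.COLOR_BGR2HSV)
    ws=(W[...,0]>.3)&(W[...,0]<.85)&(abs(W[...,1])<.45)
    print(n,"table z",np.median(W[...,2][ws]))
    tall=(ws&(W[...,2]>.02)).astype(np.uint8)
    k,l,s,c=cv2.connectedComponentsWithStats(tall)
    for i in range(1,k):
        if s[i,4]<25: continue
        w=W[l==i]; r=cv2.minAreaRect(w[:,:2].astype(np.float32)*1000)
        print(s[i],w.mean(0).round(3),"zmax",np.percentile(w[:,2],99).round(3),np.round(r[0],1),np.round(r[1],1),round(r[2],1))
    # nest: height bands
    for lo,hi in((.085,.105),(.07,.083),(.052,.068)):
        m=(ws&(W[...,2]>lo)&(W[...,2]<hi)).astype(np.uint8)
        k,l,s,c=cv2.connectedComponentsWithStats(m)
        for i in range(1,k):
            if s[i,4]<6: continue
            w=W[l==i]; r=cv2.minAreaRect(w[:,:2].astype(np.float32)*1000)
            print(" band",lo,s[i],w.mean(0).round(4),np.round(r[0],1),np.round(r[1],1),round(r[2],1))
a=cv2.imread("pics/top0.png")[215:305,255:465];b=cv2.imread("pics/scene0.png")[235:365,140:390]
cv2.imwrite("pics/c1.png",np.vstack([cv2.resize(a,(798,342),interpolation=2)[:250],cv2.resize(b[:110],(798,350),interpolation=2)]))
E
```

```text
top table z 0.00045433265398964195
[186 116  36  38 928] [0.794 0.267 0.086] zmax 0.157 [640.7 138.6] [479.1  70.1] 39.9
[457 117  59  34 397] [ 0.793 -0.369  0.033] zmax 0.039 [ 659.7 -178.5] [137.6 573.7] 36.3
[306 133  25  41 340] [0.766 0.009 0.031] zmax 0.031 [626.4  21.7] [ 50.7 381.3] 85.4
[403 146  23  25 410] [ 0.739 -0.206  0.077] zmax 0.113 [ 592.7 -113.4] [ 42.6 401.6] 57.7
[ 263  225  119   57 4550] [0.528 0.003 0.054] zmax 0.097 [505.7   7.2] [262.  142.2] 81.1
[ 424  227   27   68 1424] [ 0.509 -0.256  0.048] zmax 0.083 [ 510.4 -139. ] [301.7 152.2] 90.0
[159 333  54  23 519] [0.324 0.306 0.028] zmax 0.029 [360.9 191.4] [ 29.9 386.8] 17.8
 band 0.085 [186 116  32  32 237] [0.7981 0.2703 0.093 ] [797.9 269.6] [69.9 69.9] 44.5
 band 0.085 [200 126   5   5  13] [0.8046 0.2692 0.0937] [804.7 269.8] [4.5 8.1] 22.5
 band 0.085 [206 130   5   5  13] [0.7958 0.2543 0.096 ] [795.4 254.3] [3.1 7.7] 17.2
 band 0.085 [194 135   6   5  15] [0.7839 0.279  0.097 ] [784.  279.4] [4.1 7.6] 24.1
 band 0.085 [413 151  10   8  30] [ 0.7406 -0.2076  0.0939] [ 740.5 -207.3] [22.1 11.1] 59.7
[... 5179 characters left out ...]
2 [161 319  13  13  83] [ 0.5579 -0.2634  0.0533] [ 558.3 -263.3] [19.7 23.2] 41.3
 band 0.052 [514 321   5   6  17] [0.7856 0.2967 0.0595] [785.3 297. ] [4.2 3.6] 36.8
 band 0.052 [509 327   4   5   9] [0.7914 0.28   0.0619] [791.3 280.6] [1.8 4.2] 4.8
 band 0.052 [521 326   8  17  73] [0.8074 0.2983 0.0606] [809.8 297.3] [ 4.6 28.8] 68.8
 band 0.052 [488 329  37  27 167] [0.8141 0.2474 0.0601] [811.5 251.1] [62.8 24.7] 30.6
 band 0.052 [508 337   7   5  17] [0.8087 0.2686 0.0614] [808.1 269. ] [7.8 3.8] 10.9
 band 0.052 [237 402   4   7   7] [ 0.7452 -0.191   0.0661] [ 745.2 -190.8] [10.8  1.9] 0.2
 band 0.052 [213 410  29  20 141] [ 0.7647 -0.2118  0.0613] [ 760.7 -212.1] [42.8 20.4] 84.7
```

View pics/c1.png

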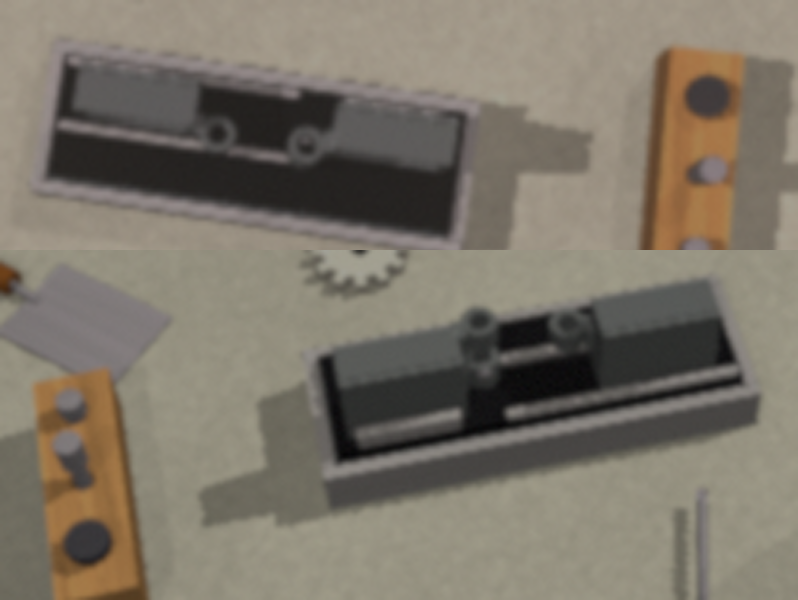

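Both views agree. Nest yaw is about -9°, the sliding half's centre is about (555,72.4) mm, and the long pin is in the middle bore at about (510,-259) mm with its top at 0.08 m. The crop shows the knuckle bores at about (335.5,253) for the fixed half and (312,250) for the sliding half in the full top image. Next: refine the hinge position and push the cover.

```bash
cat >> h.py <<'E'
YAW=np.radians(-9.0)
NX=np.array([np.cos(YAW),np.sin(YAW),0]); NY=np.array([-np.sin(YAW),np.cos(YAW),0])
def down(x):
    x=np.array(x,float); x/=np.linalg.norm(x); z=np.array([0,0,-1.]); return np.stack([x,np.cross(z,x),z],1)
E
python3 - <<'E'
from h import *
C=np.array([.555,.0724,0])
for n,uv,uv2 in(("top",(335.5,253.2),(312.1,250.3)),("scene",(290.4,257),(318,259.5))):
    print(n,"bore fixed",cast(n,*uv,.094)[:2].round(4),"sliding",cast(n,*uv2,.0765)[:2].round(4))
    f=np.load(n+"0.npz");W=world(n,f["d"]);m=(W[...,2]>.085)&(W[...,2]<.105)
    w=W[m]-C; a,b=w@NX,w@NY
    k=(a<-15.5e-3)&(a>-.035)&(b>-.14)&(b<-.07)
    print(" knuckle a",a[k].min().round(4),"b",b[k].min().round(4),b[k].max().round(4),k.sum(), "bmax",b[(abs(a)<.03)&(b>-.14)&(b<-.05)].max().round(4),"cover b",b[(abs(a)<.01)&(abs(b)<.06)].max().round(4))
E0=C+35e-3*NY
R=down(NX)
if ik(E0+.03*NY+[0,0,.2],R) is None or np.dot(R[:,0],get_ee_rot()[:,0])<0: R=down(-NX); 
command_gripper(0.0)
P=E0+.022*NY   # 11 mm half finger + 11 mm clear
move_pose(P+[0,0,.2],R); servo_line(P+[0,0,.072],velocity=.12)
print(E0,get_tcp_pos(),get_joint_positions(),get_time(),get_ft_force())
p,d=grab_frame("top"); cv2.imwrite("pics/t1.png",cv2.resize(p[200:300,230:400],(800,470),interpolation=2))
E
```

```text
top bore fixed [ 0.5237 -0.0259] sliding [0.5319 0.025 ]
 knuckle a -0.0254 b -0.1168 -0.0923 29 bmax -0.0917 cover b 0.0347
scene bore fixed [ 0.5282 -0.0234] sliding [0.5402 0.0257]
 knuckle a -0.0226 b -0.1134 -0.0908 38 bmax -0.0903 cover b 0.0356
[0.56047521 0.10696909 0.        ] [0.56450762 0.12897233 0.07278984] [ 14.26774136  45.61272198 -44.24313839 103.28776262  41.58212117
  48.70730866 -59.30476576] 5.075 [-0.65349995 -0.33552381  0.16560534]
```

View pics/t1.png

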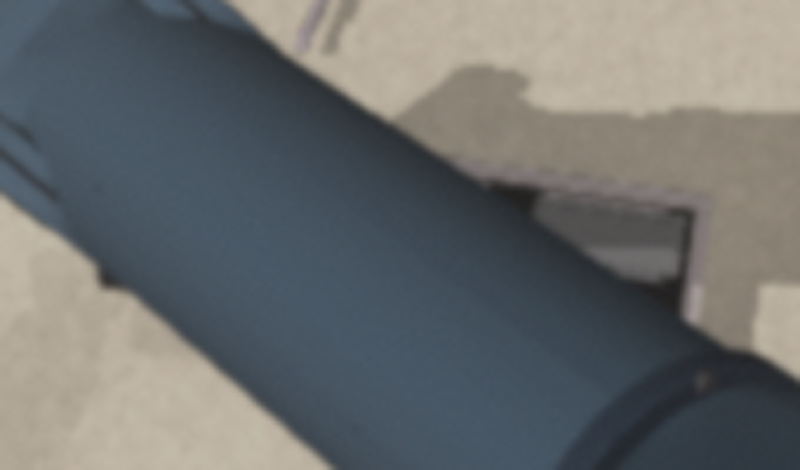

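The view shows the arm covering the nest, with only the fixed half's right end visible at about (620,230). That doesn't help, so I'll push by force and position.

```bash
python3 - <<'E'
from h import *
s=get_tcp_pos()
def st(t): print(t,((s-get_tcp_pos())@NY).round(4),(get_ft_force()@NY).round(2),get_tcp_pos().round(4),get_time())
r=servo_line(s-.05*NY,velocity=.03,stop_force=8); st(r)
if not r:
    r=servo_line(s-.078*NY,velocity=.012,stop_force=4.5); st(r)
E
```

```text
False 0.05 1.28 [0.5568 0.0795 0.0729] 6.9333
True 0.0636 0.47 [0.5544 0.0661 0.0727] 8.2083
```

```bash
python3 - <<'E'
from h import *
t=get_tcp_pos()
servo_line(t+.012*NY,velocity=.06); servo_line(t+.012*NY+[0,0,.12],velocity=.2)
sy=np.array([np.sin(np.radians(6.3)),np.cos(np.radians(6.3)),0])
R=down(-sy); PIN=np.array([.5103,-.2590,0])
if ik(PIN+[0,0,.2],R) is None: print("flip"); R=down(sy)
move_pose(PIN+[0,0,.2],R); command_gripper(.045)
print(get_joint_positions().round(1),get_time(),get_gripper_width())
for n in("top","scene"):
    p,d=grab_frame(n); np.savez(n+"1.npz",p=p,d=d); W=world(n,d)
    m=(W[...,2]>.085)&(W[...,2]<.105)
    C=np.array([.555,.0724,0])-.054*NY; w=W-C; a,b=w@NX,w@NY
    k=m&(abs(a)<.009)&(b>-.03)&(b<.06); print(n,"cover b",b[k].min().round(4),b[k].max().round(4),k.sum())
    k=m&(abs(a)<.009)&(b<-.04)&(b>-.15); print(" fixed b",b[k].min().round(4),b[k].max().round(4),k.sum())
    cv2.imwrite(f"pics/{n}2.png",p)
a=cv2.imread("pics/top2.png")[215:305,255:465];b=cv2.imread("pics/scene2.png")[225:365,140:390]
cv2.imwrite("pics/c2.png",np.vstack([cv2.resize(a,(798,342),interpolation=2)[:250],cv2.resize(b[:110],(798,350),interpolation=2)]))
E
```

```text
[ 47.7  30.  -33.9 100.9  19.9  55.1 -90.5] 11.075 0.04489268981981572
top cover b -0.0299 0.0368 254
 fixed b -0.1312 -0.0414 285
scene cover b -0.0299 0.0374 305
 fixed b -0.1303 -0.0409 370
```

View pics/c2.png

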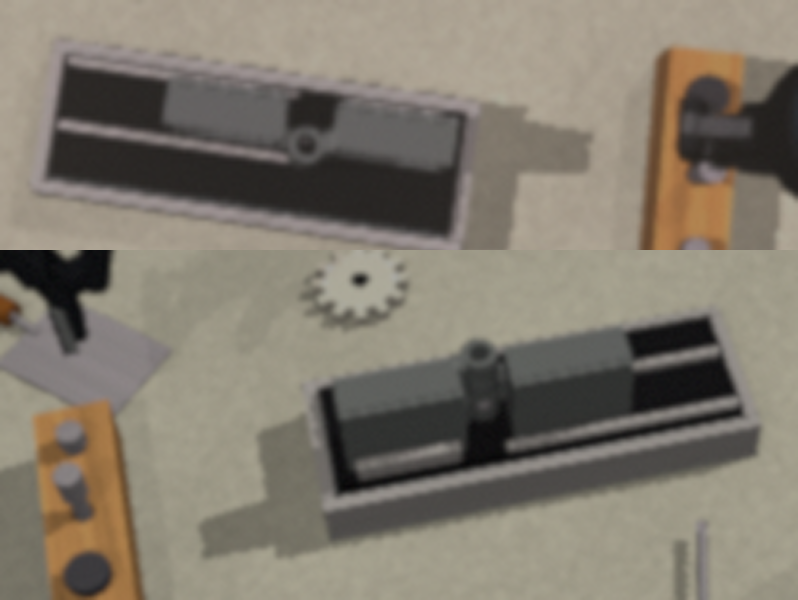

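The crop shows the cover's knuckle now under the fixed knuckle: top bore at about (305,145), and the knuckle column at about (482,370) in the lower panel. Travel was 52 mm against 51 mm between the bores, and the push stopped at about 6 N, so it is at its stop. Now the pin.

```bash
python3 - <<'E'
from h import *
t=get_tcp_pos()
P=np.array([.5103,-.2590,0]); H=np.array([.5257,-.0260,0])
servo_line(P+[0,0,.067],velocity=.1); command_gripper(0.0)
print("grip",get_gripper_width(),get_ft_force().round(2))
servo_line(P+[0,0,.20],velocity=.12); print(get_gripper_width(),get_tcp_pos())
R=get_ee_rot(); q=ik(H+[0,0,.2],R); print(q)
servo_line(H+[0,0,.2],velocity=.15); servo_line(H+[0,0,.163],velocity=.08)
print(get_time(),get_tcp_pos(),get_ft_force().round(2))
for n in("top","scene"):
    p,d=grab_frame(n); np.savez(n+"3.npz",p=p,d=d); cv2.imwrite(f"pics/{n}3.png",p)
    for z in(.094,.106,.158): print(n,z,np.round(proj(n,H+[0,0,z]),1))
a=cv2.imread("pics/top3.png")[200:290,280:385];b=cv2.imread("pics/scene3.png")[190:290,230:347]
cv2.imwrite("pics/c3.png",np.hstack([cv2.resize(a,(400,343),interpolation=2),cv2.resize(b,(400,343),interpolation=2)]))
E
```

```text
grip 0.014175746436476311 [-0.22 -0.09  3.73]
0.013751768349062908 [ 0.50974191 -0.25881327  0.19917141]
[  27.38974944   26.527174    -37.53649798  107.34885502   19.90079645
   52.84320669 -115.77026556]
16.6167 [ 0.52563469 -0.02584297  0.16274163] [-0.18 -0.06 -0.05]
top 0.094 [335.5 252.3]
top 0.106 [335.7 251.8]
top 0.158 [336.6 249.6]
scene 0.094 [288.6 256.4]
scene 0.106 [288.3 252.4]
scene 0.158 [287.2 234.1]
```

View pics/c3.png

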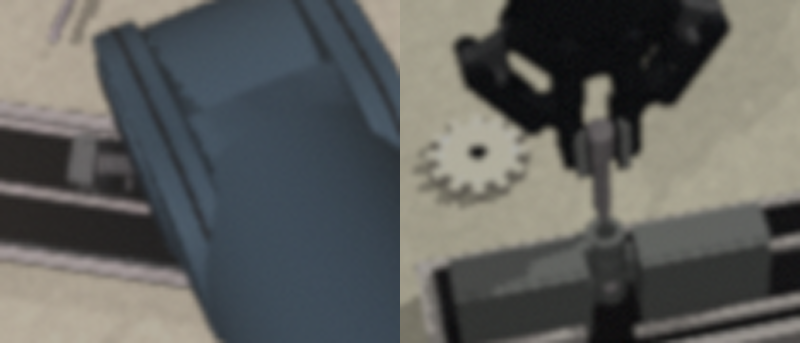

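The right panel (scene) shows the pin upright in the jaws, head at (598,135), nose over the bore at about (605,228). It lines up laterally, so I'll descend under force guard.

```bash
python3 - <<'E'
from h import *
t=get_tcp_pos(); f0=get_ft_force()
def st(r): print(r,get_tcp_pos().round(4),(get_ft_force()-f0).round(2),get_time())
for z in(.148,.138,.125,.1125):
    r=servo_line([t[0],t[1],z],velocity=.03,stop_force=3.5); st(r)
    if r: break
p,d=grab_frame("scene"); cv2.imwrite("pics/s4.png",cv2.resize(p[190:300,220:350],(780,660),interpolation=2)[:600])
E
```

```text
False [ 0.5261 -0.0258  0.1479] [-0.01 -0.01 -0.22] 17.3667
False [ 0.526  -0.0259  0.1378] [-0.06  0.87  0.08] 17.85
False [ 0.526  -0.0259  0.1249] [-0.1   0.22 -0.04] 18.4333
False [ 0.526  -0.0259  0.1123] [-0.16  0.14 -0.69] 19.0
```

View pics/s4.png

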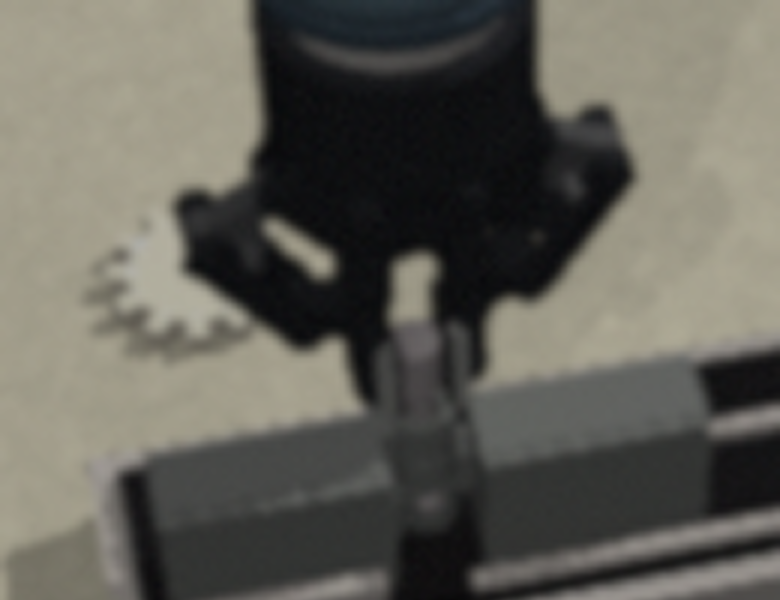

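The scene view shows the pin inside the knuckles, head at about (420,365), jaws just above the top knuckle at about (430,440). There was almost no force on the way in. I'll release, then press the head with closed fingertips.

```bash
python3 - <<'E'
from h import *
t=get_tcp_pos()
command_gripper(.045); servo_line([t[0],t[1],.185],velocity=.15); command_gripper(0.0)
servo_line([t[0],t[1],.146],velocity=.08); sleep(.3); f0=get_ft_force()
r=servo_line([t[0],t[1],.107],velocity=.014,stop_force=14)
print(r,get_tcp_pos().round(4),(get_ft_force()-f0).round(2),get_time())
E
```

```text
True [ 0.526  -0.0259  0.1134] [-2.12 -0.75 13.31] 23.6333
```

The press stopped at 13.3 N with the fingertips at z=0.1024. Fully home with 11.8 mm of sink predicts 0.1022, so it matches. I'll retreat and check by camera.

```bash
python3 - <<'E'
from h import *
t=get_tcp_pos()
servo_line([t[0],t[1],.20],velocity=.1); move_pose([.45,-.30,.27],get_ee_rot())
print(get_time(),get_ft_force().round(2))
ims=[]
for n,c in(("top",(215,290,290,390)),("scene",(215,290,230,330))):
    p,d=grab_frame(n); W=world(n,d); w=W-[.526,-.0259,0]
    k=(np.hypot(w[...,0],w[...,1])<.012)&(W[...,2]>.1)&(W[...,2]<.14)
    z=W[...,2][k]; print(n,k.sum(),np.percentile(z,[50,90,100]).round(4))
    w=W-[.555,.0724,0]; b=w@NY+.054; k=(W[...,2]>.085)&(W[...,2]<.102)&(abs(w@NX)<.009)&(b>-.03)&(b<.06)
    print(" case top z",np.median(W[...,2][k]).round(4),"cover end b",b[k].max().round(4))
    cv2.imwrite(f"pics/{n}5.png",p); ims.append(cv2.resize(p[c[0]:c[1],c[2]:c[3]],(400,300),interpolation=2))
cv2.imwrite("pics/c5.png",np.vstack([np.hstack(ims),cv2.resize(cv2.imread("pics/top5.png")[100:400,130:530],(800,600))[:300]]))
E
```

```text
25.7833 [0.12 0.39 0.01]
top 46 [0.1135 0.1158 0.1187]
 case top z 0.0942 cover end b 0.0367
scene 83 [0.1121 0.1142 0.1158]
 case top z 0.093 cover end b 0.0377
```

View pics/c5.png

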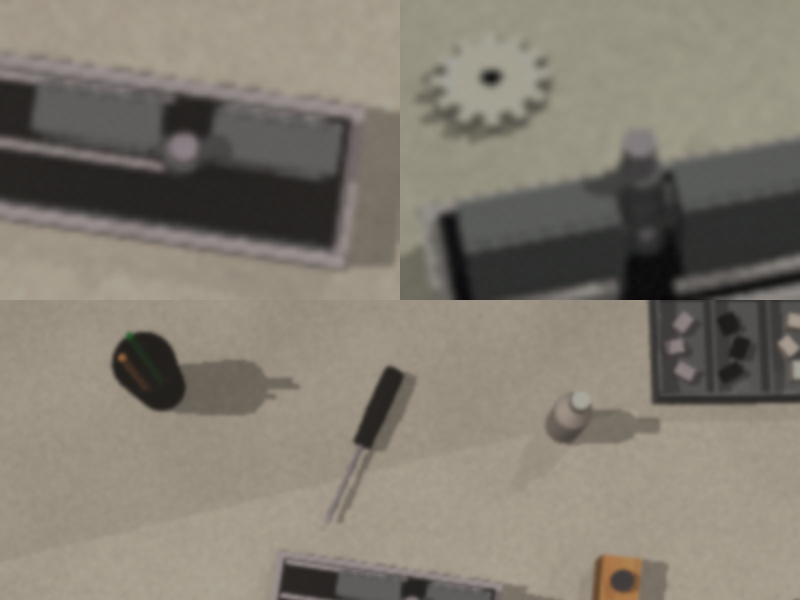

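The pin head, at (182,150) in the top crop, sits on the knuckle. Its top is about 19–20 mm above the case top, which matches the 20 mm head, so it is home. The platform has sprung back and the cover hasn't moved. Handing in.

```bash
python3 -c "
from station import *
print(hand_in(),get_time())"
```

```text
the job is handed in; nothing more can be done
the job is handed in; nothing more can be done
```

The job is done and handed in at about 26 s of the 61 s allowed. The loose half is against its stop and the long hinge pin is fully home; handing in gives no verdict.

- **Sliding half:** I pushed it about 52 mm until the force rose by 4.5 N above the sliding friction, then stopped. The distance between the two knuckle bores measured 50–52 mm. One estimate from the depth-image edges suggested it might be up to 4 mm short. The force stop, the bore distances and the pin going in with under 1 N of force all contradict that, and the half did not shift when the pin went in.
- **Pin:** I took the long pin from the middle bore, lowered it to about the catch, let go and pressed the head down with closed fingertips. The press was set to stop at 14 N, and I read 13.3 N just after it stopped. By the given spring rate that is about 12 mm of sink, well short of the 19 mm limit.
- **Last checks:** The head top reads 19–20 mm above the case top in both views (nominal 20 mm), the platform is back at rest height and the robot is clear. The last picture shows the glue bottle, screwdriver, gear and bolt where they were. I did not re-measure the short pin, scraper or limb, but the arm never pushed against them.

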